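# Nest the bisque pots on the round bat

### The job

Put away the set of terracotta pots on the round plaster bat, one piece at a time in this order: stand the big pot in the middle of the bat, nest the middle pot in it, nest the small pot in that, and close the small pot with the small lid, each piece upright and fully home. Leave the wide lid, the bowl of stamps and the slip jar where they are; the square bat is not needed.

Things in the scene. Friction and masses are not known exactly. Their poses are not given: they have to be found in the camera images.
- round_bat: Fixed white plaster bat: a flat round disc, 130 mm diameter, 12 mm thick, lying on the table. Origin: centre of its underside (its top is 12 mm higher). The place for the stack.
- square_bat: Fixed white plaster bat: a flat square slab, 120 x 120 mm, 12 mm thick, lying on the table. Origin: centre of its underside. Not used.
- big_pot: Terracotta pot, biggest of three, mouth up (mm). Origin: centre of underside, z up. Height 64. Straight collar round the top (grip from outside): diameter 70, 16 high; mouth 53 across. Below, it tapers from 61 diameter to 48 at the foot. Weighs 0.18 to 0.36 kg.
- middle_pot: Terracotta pot, middle one of three, mouth up (mm). Origin: centre of underside, z up. Height 58. Straight collar round the top (grip from outside): diameter 60, 16 high; mouth 43 across. Below, it tapers from 49 diameter to 36 at the foot. Fully home, its collar rests on the big pot's rim and its origin is 22 above the big pot's; 2 play all round. Weighs 0.12 to 0.24 kg.
- small_pot: Terracotta pot, smallest of three, mouth up (mm). Origin: centre of underside, z up. Height 52. Straight collar round the top (grip from outside): diameter 50, 16 high; mouth 33 across. Below, it tapers from 39 diameter to 28 at the foot. Fully home, its collar rests on the middle pot's rim and its origin is 22 above the middle pot's; 2 play all round. Weighs 0.07 to 0.14 kg.
- small_lid: The smaller of two terracotta lids, standing on its plug, knob up; lengths in mm. Origin: centre of the plug's underside, z up. Plug 28.4 diameter (23.4 at its foot), 10 deep; flange 42 diameter, from 10 to 16 above the origin; round knob 16 diameter, from 16 to 36. Fully home, the flange rests on the small pot's rim and its origin is 42 above the small pot's. 40 g.
- wide_lid: The wider of two terracotta lids, of the same form: flange 66 mm diameter, plug 48 mm diameter, knob 16 mm diameter, 36 mm high in all. Origin: centre of the plug's underside. Belongs to another pot: leave it.
- stamp_bowl: White ceramic bowl, 112 mm diameter at the rim, 45 mm high, full of small stamps (one piece with it, up to about 60 mm high). Origin: centre of its underside. Leave it.
- slip_jar: Closed jar with white cap and paper label, 68 mm diameter, 85 mm high. Origin: centre of its underside. Leave it.
Mind the look-alikes: they are no part of the job. Leave any green look-alike of the small_pot alone.

How it is judged (in metres and radians):
On the way, in this order (a step that is already met when the one before it is completed fails the run):
1. the big pot stands upright in the middle of the round bat (horizontal distance between big_pot and round_bat below 0.015 m and z of big_pot in the frame of round_bat between 0.008 and 0.016 m and angle between big_pot's own z axis and vertical below 0.1 rad), for 0.2 s.
2. the middle pot is nested in the big pot (all of step 1 and horizontal distance between middle_pot and big_pot below 0.006 m and z of middle_pot in the frame of big_pot between 0.018 and 0.026 m and angle between middle_pot's own z axis and vertical below 0.1 rad), for 0.2 s.
3. the small pot is nested in the middle pot (all of step 2 and horizontal distance between small_pot and middle_pot below 0.006 m and z of small_pot in the frame of middle_pot between 0.018 and 0.026 m and angle between small_pot's own z axis and vertical below 0.1 rad), for 0.2 s.
4. the small lid closes the small pot (all of step 3 and horizontal distance between small_lid and small_pot below 0.006 m and z of small_lid in the frame of small_pot between 0.039 and 0.045 m and angle between small_lid's own z axis and vertical below 0.1 rad), for 0.2 s.
At the end, for the whole second after the job is handed in: At rest, upright (0.1 rad): big pot on the round bat within 15 mm of its centre; middle pot nested in the big pot, small pot in the middle pot (6 mm sideways, 4 mm in height), small lid seated on the small pot (6 mm sideways, 3 mm in height) (all of step 4 and linear speed of each of big_pot, middle_pot, small_pot, small_lid below 0.02 m/s and angular speed of each of big_pot, middle_pot, small_pot, small_lid below 0.2 rad/s); the robot touches nothing.
It fails at once if the wide lid is moved more than 30 mm (distance of wide_lid from where it was at the start of the episode above 0.03 m).
It fails at once if the bowl of stamps is moved more than 30 mm (distance of stamp_bowl from where it was at the start of the episode above 0.03 m).
It fails at once if the slip jar is moved more than 30 mm (distance of slip_jar from where it was at the start of the episode above 0.03 m).
It also fails if it takes over 128 s, if anything falls off the work surface, if the arm or the gripper's body presses on something with over 40 N, if the wrist force passes 120 N, or if a joint passes its speed limit or range.

### The arm

A 6-joint arm with a two-finger parallel gripper is mounted at the origin on the work surface. World frame = base frame: x ahead of the robot, y to its left, z up, the work surface at z = 0. Lengths are in mm, angles in rad, forces in N, time in s.
With the tool pointing down it reaches from about 350 to 975 mm from the base axis. Payload 7.1 kg.
Tool frame: the origin (TCP) lies midway between the tips of the shut fingers; the grasp point (between the pads) lies 19 mm behind it (ctrl.grip_depth is the distance from the TCP to the grasp point, in mm); z points along the fingers, y is the line along which they close (so a half turn about z gives the same grasp; the last joint's range is limited). The gripper opens to 88 mm and grips with 3 to 60 N. Pads are 20 mm wide; open, the fingers measure 115 mm over their backs; the gripper's body (75 mm by 178 mm) begins 61 mm behind the grasp point.
Start: joints at [-1.15, 0.423, 1.63, -0, 1.089, -0.019], TCP at [266.114, -565.498, 222.675] pointing down, gripper open.
Joint ranges: [-3, 3], [-0.9, 2.11], [0.09, 2.58], [-1.31, 4.45], [0.11, 2.69], [-2.54, 2.54]. Speed limits (rad/s): [2.39, 2.39, 3.01, 3.14, 3.14, 3.14].

### API

Orientations are given as a rotation vector (axis times angle).
In Python, from workcell import get_obs, vision, ctrl gives the robot as it stands.
- The arm moves only by the tool step_arm, never from a script. Its argument "plan" is a list of rows, each a list of 7 numbers: the opening, from -1 (shut) to 1 (fully open), then the shift along the tool's x, y, z as a fraction of full scale, then the turn, a rotation vector about the tool's x, y, z as a fraction of full scale. In form: [[fingers, dx, dy, dz, wx, wy, wz], ...]. A call has 1 to 20 rows; each row shifts and turns the commanded pose from where the row before left it, along the tool's axes as they then stand; what a row does not reach is not made up. Full scale, the value 1, is 50 mm for a shift and 0.12 rad for a turn. A row lasts 1/8 s, in which the tool goes at most 62.5 mm and 10.7 degrees, less where a joint would pass 70% of its speed; a pose out of reach is approached as far as the arm can. A call with a number of a shift or a turn outside -1 to 1 is refused whole. A call with a gripper value outside its range is refused whole. The fingers move at their own pace and stop on an object; the grip force is fixed at half the most. Time passes only in rows, so rows that do not move let the fingers close. It gives the time, the measured TCP pose, the force, the opening and the grip force at its end, in the units of the state.
- get_obs(): the state, without advancing time (a new reading comes with each control period).
- vision.get_image(name): name is "scene" or "top" or "wrist"; returns a dict with "pixels" (480x640x3 uint8, red, green, blue), "depth" (480x640 float32, mm along the optical axis (not along the pixel's ray), 0 where there is no reading), "fx", "fy", "cx", "cy" (pixels), "k1" (the pictures are not rectified: a ray, as slopes to the right and down, at radius r is drawn at 1 + k1 r^2 times it, then the intrinsics apply), "T" (4x4, takes a point from camera to world coordinates); the wrist camera has in their place "T_tool_cam" (4x4, takes a point from camera to tool coordinates, whose origin is the TCP and whose axes are the flange's). Camera axes: x right, y down, z forward; pixel columns grow to the right and rows downward; lengths in mm; the calibration is good to about 2 mm. A picture is of the moment at which its call begins: read the wrist's pose just before it.
- ctrl.close_job(): hands the job in; it is judged then, once.
The state is a dict: "t": time; "qpos": joint angles; "qvel": joint speeds; "joint_torque": joint torques, N m; "ee_pos": TCP position; "orientation": TCP orientation; "ft_force": force on the tool from outside, world axes, zero at the start; "moment": the same for the moment, N m; "width": finger opening in mm; "grasp_force": force on a finger pad.
Only numpy, scipy, OpenCV 4.12 (cv2) and the standard library are available. Lean on these libraries where they do the work, as an engineer would, in place of code of your own. Each camera call takes 0.05 s, during which the arm holds its last target. There are 200 camera calls.

## Working session

There is one attempt and no reset: what is moved stays moved. The work goes in short steps, Python scripts to look and compute and a tool call to move; the robot and the scene stay as the last step left them, time stands still between calls to the robot, and variables do not carry over. Pictures are saved under pics/ and viewed, at most 14 in all, crops included, and the job is handed in when it is done.

Besides the shell and the picture viewer there is one more tool, called after "Request:" as a command line: name --pt "numbers of a row" for each row, then --argument value for the rest. step_arm: Moves the arm, as the interface text tells. Its arguments: {"type":"object","properties":{"plan":{"type":"array","items":{"type":"array","items":{"type":"number","minimum":-1,"maximum":1}}}},"required":["plan"]}

```bash
mkdir -p pics; python3 - <<'E'
from workcell import get_obs, vision, ctrl
import cv2,pickle,numpy as np
o=get_obs();print({k:np.round(v,3).tolist() for k,v in o.items()})
for n in ("scene","top"):
    im=vision.get_image(n);pickle.dump(im,open(f"{n}.pkl","wb"))
    cv2.imwrite(f"pics/{n}.png",im["pixels"][:,:,::-1]);print(n,im["fx"],im["k1"],np.round(im["T"],3).tolist())
E
```

```text
{'t': 0.0, 'qpos': [-1.15, 0.424, 1.631, -0.0, 1.089, -0.019], 'qvel': [0.001, -0.0, -0.0, 0.002, 0.001, 0.0], 'joint_torque': [-0.0, -54.462, -27.367, 0.064, 0.023, -0.0], 'ee_pos': [265.877, -565.014, 221.914], 'orientation': [-3.064, -0.685, 0.001], 'ft_force': [0.062, 0.28, -0.614], 'moment': [-0.028, -0.017, -0.02], 'grasp_force': 0.0, 'width': 87.801}
scene 603.871943090154 0.05440005272442262 [[0.568, 0.545, -0.617, 1251.82], [0.823, -0.358, 0.441, -462.949], [0.019, -0.758, -0.652, 780.281], [0.0, 0.0, 0.0, 1.0]]
top 457.7625572673363 -0.10756080769291305 [[-0.003, -0.985, 0.17, 366.457], [-1.0, 0.004, 0.003, 18.927], [-0.004, -0.17, -0.985, 966.665], [0.0, 0.0, 0.0, 1.0]]
```

View pics/scene.png

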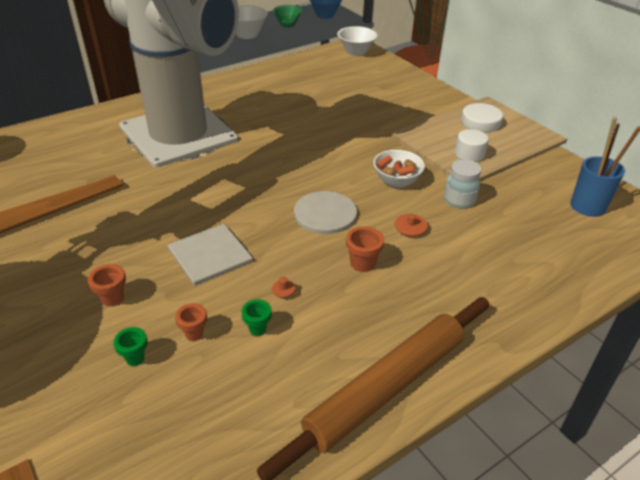

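View pics/top.png

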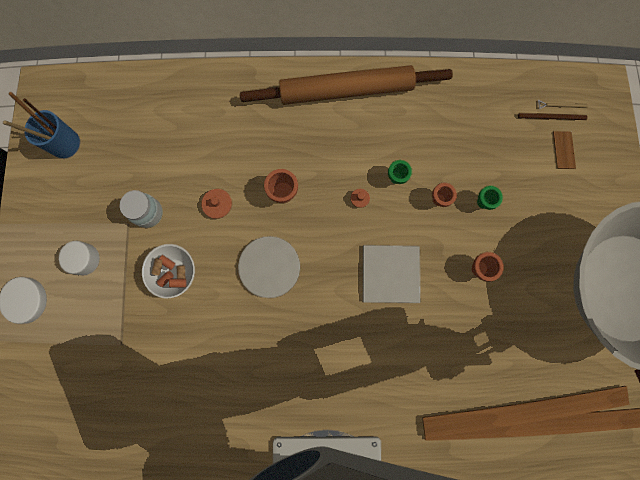

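The top view shows:
- **Terracotta pots:** big at (281,185), middle at (488,266) and small at (445,195).
- **Green look-alikes:** (400,172) and (490,197).
- **Lids:** small at (360,198) and wide at (216,204).
- **Bats:** round at (269,267) and square at (392,275).

For the small pot, the candidates are (445,195), (400,172) and (490,197). Only (445,195) is terracotta, so that is the one. I'll confirm it in a crop.

```bash
cat > h.py <<'E'
import numpy as np,cv2
from scipy.optimize import least_squares
def rays(im,px):
    K=np.array([[im["fx"],0,im["cx"]],[0,im["fy"],im["cy"]],[0,0,1.]])
    return np.c_[cv2.undistortPoints(np.float64(px).reshape(-1,1,2),K,np.array([im["k1"],0,0,0.])).reshape(-1,2),np.ones(len(px))]
def plane(im,T,px,z):
    d=rays(im,px)@T[:3,:3].T; c=T[:3,3]
    return c+d*((z-c[2])/d[:,2])[:,None]
def cloud(im,T):
    h,w=im["depth"].shape; v,u=np.mgrid[:h,:w]
    P=rays(im,np.c_[u.ravel(),v.ravel()])*im["depth"].reshape(-1,1)
    return (P@T[:3,:3].T+T[:3,3]).reshape(h,w,3)
def comps(mask,amin=60):
    n,l,s,c=cv2.connectedComponentsWithStats(mask.astype(np.uint8))
    return [(l==i,s[i],c[i]) for i in range(1,n) if s[i][4]>amin]
def circ(p):
    r=least_squares(lambda q:np.hypot(p[:,0]-q[0],p[:,1]-q[1])-q[2],[*p.mean(0)[:2],30],loss="soft_l1")
    return r.x
def outer(im,T,mask,z):  # circle through the outer contour, cast on plane z
    c=max(cv2.findContours(mask.astype(np.uint8),cv2.RETR_EXTERNAL,cv2.CHAIN_APPROX_NONE)[0],key=len)[:,0]
    return circ(plane(im,T,c,z))
def terra(im):
    h=cv2.cvtColor(im["pixels"],cv2.COLOR_RGB2HSV)
    return ((h[...,0]<12)|(h[...,0]>174))&(h[...,1]>150)&(h[...,2]>50)
E
python3 - <<'E'
import pickle,cv2
from h import *
im=pickle.load(open("top.pkl","rb"));T=im["T"];C=cloud(im,T)
for m,s,c in comps(terra(im)):
    P=C[m];P=P[P[:,2]>0]; zt=np.percentile(P[:,2],97) if len(P) else 0
    mm=m&(C[...,2]>zt-6)
    print(c.round(),s.tolist(),"ztop",zt.round(1),"ring",outer(im,T,mm,zt).round(1),"all",outer(im,T,m,zt).round(1))
h=cv2.cvtColor(im["pixels"],cv2.COLOR_RGB2HSV)
for m,s,c in comps((h[...,1]<45)&(h[...,2]>100)&(C[...,2]<30)&(C[...,2]>5),500):
    print("white",c.round(),s.tolist(),np.median(C[m][:,2]).round(1),outer(im,T,m,12).round(1))
t=im["pixels"][140:300,200:520];cv2.imwrite("pics/c1.png",cv2.resize(t,None,fx=2.5,fy=2.5,interpolation=2)[:,:,::-1])
E
```

```text
[280. 186.] [264, 169, 34, 34, 723] ztop 65.2 ring [617.9  91.   33.5] all [617.5  90.7  33.7]
[444. 194.] [432, 183, 25, 24, 354] ztop 54.0 ring [ 601.4 -247.    23.2] all [ 600.9 -246.6   23.8]
[216. 203.] [201, 189, 31, 29, 605] ztop 35.3 ring [592.  232.    6.9] all [588.2 228.8  30.5]
[360. 198.] [351, 189, 19, 18, 240] ztop 36.6 ring [603.2 -74.3   6.6] all [598.1 -72.4  18.7]
[487. 266.] [472, 253, 32, 28, 531] ztop 59.6 ring [ 450.2 -328.1   28.1] all [ 450.1 -327.3   28.9]
[167. 262.] [159, 255, 16, 15, 106] ztop 46.9 ring [449.  342.3  23.6] all [462.7 322.7  11.9]
[171. 281.] [157, 272, 29, 15, 246] ztop 53.8 ring [421.  305.3   9.5] all [424.4 310.7  18.5]
white [269. 267.] [238, 237, 62, 61, 2917] 11.1 [456.8 118.3  63.2]
white [391. 274.] [364, 246, 56, 57, 3115] 11.3 [ 440.7 -138.4   64.5]
white [331. 446.] [273, 438, 108, 22, 1482] 11.4 [-137.6    5.4  245.6]
```

View pics/c1.png

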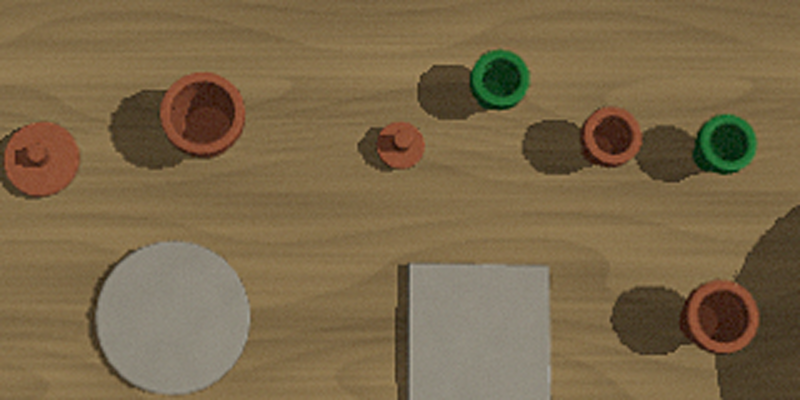

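The crop confirms it: the terracotta small pot is at crop (612,137), between green ones at (500,80) and (727,143). The small lid is at (400,145). I'll align the yaw and go above the big pot.

Request:
step_arm --pt "1 0 0 0 0 0 0.92" --pt "1 0 0 0 0 0 0.92" --pt "1 0 0 0 0 0 0.92" --pt "1 0 0 0 0 0 0.91" --pt "1 0.5 -0.94 0 0 0 0" --pt "1 0.5 -0.94 0 0 0 0" --pt "1 0.5 -0.94 0 0 0 0" --pt "1 0.5 -0.94 0 0 0 0" --pt "1 0.5 -0.94 0 0 0 0" --pt "1 0.5 -0.94 0 0 0 0" --pt "1 0.5 -0.94 0 0 0 0" --pt "1 0.5 -0.94 0 0 0 0" --pt "1 0.5 -0.94 0 0 0 0" --pt "1 0.5 -0.94 0 0 0 0" --pt "1 0.5 -0.94 0 0 0 0" --pt "1 0.5 -0.94 0 0 0 0" --pt "1 0.5 -0.94 0 0 0 0" --pt "1 0.5 -0.94 0 0 0 0"

```text
t: 2.35
ee_pos: [616.9, 94.0, 222.3]
orientation: [3.141, -0.001, -0.001]
ft_force: [0.1, 0.3, 0.3]
width: 88.1
grasp_force: 0.0
```

```bash
cat > w.py <<'E'
from workcell import get_obs,vision
from h import *
import sys
from scipy.spatial.transform import Rotation as R
o=get_obs();im=vision.get_image("wrist")
T=np.eye(4);T[:3,:3]=R.from_rotvec(o["orientation"]).as_matrix();T[:3,3]=o["ee_pos"];T=T@im["T_tool_cam"]
print("t",o["t"],"ee",np.round(o["ee_pos"],1),"rv",np.round(o["orientation"],3),"w",np.round(o["width"],1),"f",np.round(o["ft_force"],1))
cv2.imwrite(f"pics/{sys.argv[1]}.png",im["pixels"][:,:,::-1]);C=cloud(im,T)
for m,s,c in comps(terra(im),400):
    P=C[m];P=P[P[:,2]>0]
    if len(P)<200: continue
    zt=np.percentile(P[:,2],97); mm=m&(C[...,2]>zt-5)
    print(c.round(),s.tolist(),"ztop",zt.round(1),"ring",outer(im,T,mm,zt).round(1))
E
python3 w.py w1
```

```text
t 2.35 ee [616.9  94.  222.3] rv [ 3.141e+00 -1.000e-03 -1.000e-03] w 88.1 f [0.1 0.3 0.3]
[318. 213.] [280, 175, 81, 80, 3434] ztop 65.6 ring [619.9  91.9  33.8]
[179. 233.] [145, 201, 66, 63, 2959] ztop 36.4 ring [593.2 232.8   7.6]
[487. 222.] [466, 202, 42, 40, 1167] ztop 37.2 ring [603.8 -73.3   7.5]
```

View pics/w1.png

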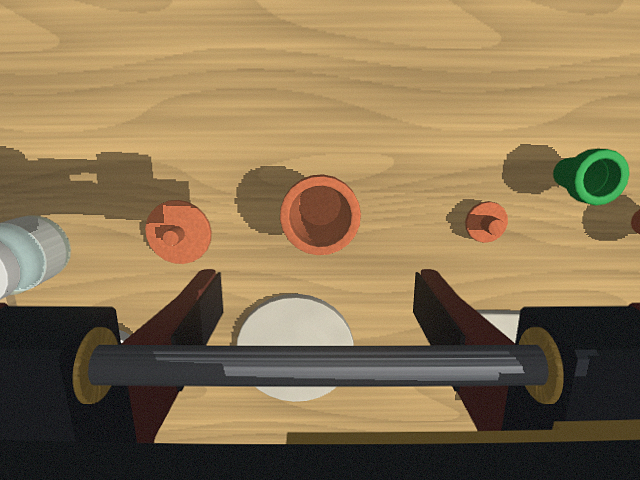

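The wrist picture agrees with the top view to within 2 mm, with the big pot's mouth at (320,215). First I'll squeeze along y to centre it.

Request:
step_arm --pt "1 0.04 0.05 0.88 0 0 0" --pt "1 0 0 0.88 0 0 0" --pt "1 0 0 0.88 0 0 0" --pt "1 0 0 0.88 0 0 0" --pt "1 0 0 0 0 0 0" --pt "-1 0 0 0 0 0 0" --pt "-1 0 0 0 0 0 0" --pt "-1 0 0 0 0 0 0" --pt "-1 0 0 0 0 0 0" --pt "-1 0 0 0 0 0 0"

```text
t: 3.65
ee_pos: [620.0, 90.1, 48.9]
orientation: [-3.141, 0.001, -0.006]
ft_force: [0.5, 1.1, 6.6]
width: 69.6
grasp_force: 30.0
```

Request:
step_arm --pt "1 0 0 0 0 0 0" --pt "1 0 0 0 0 0 0" --pt "1 0 0 0 0 0 0" --pt "1 0 0 0 0 0 -0.93" --pt "1 0 0 0 0 0 -0.93" --pt "1 0 0 0 0 0 -0.93" --pt "1 0 0 0 0 0 -0.93" --pt "1 0 0 0 0 0 -0.94" --pt "1 0 0 0 0 0 -0.94" --pt "1 0 0 0 0 0 -0.94" --pt "1 0 0 0 0 0 -0.94" --pt "1 0 0 0 0 0 -0.94" --pt "1 0 0 0 0 0 -0.94" --pt "1 0 0 0 0 0 -0.94" --pt "1 0 0 0 0 0 -0.94" --pt "1 0 0 0 0 0 -0.94" --pt "1 0 0 0 0 0 -0.93" --pt "1 0 0 0 0 0 0"

```text
t: 5.9
ee_pos: [618.4, 89.7, 46.5]
orientation: [-2.22, -2.222, 0.0]
ft_force: [-0.3, 0.3, -0.6]
width: 87.6
grasp_force: 0.0
```

Request:
step_arm --pt "1 0 0 0 0 0 0" --pt "-1 0 0 0 0 0 0" --pt "-1 0 0 0 0 0 0" --pt "-1 0 0 0 0 0 0" --pt "-1 0 0 0 0 0 0" --pt "-1 0 0 0 0 0 0"

```text
t: 6.65
ee_pos: [618.5, 89.8, 46.7]
orientation: [-2.22, -2.223, -0.0]
ft_force: [-0.0, -0.5, -0.0]
width: 69.7
grasp_force: 30.0
```

Request:
step_arm --pt "-1 0 0 -0.5 0 0 0" --pt "-1 0 0 -0.4 0 0 0" --pt "-1 0.1 -0.54 0 0 0 0" --pt "-1 0.1 -0.54 0 0 0 0" --pt "-1 0.1 -0.54 0 0 0 0" --pt "-1 0.1 -0.54 0 0 0 0" --pt "-1 0.1 -0.54 0 0 0 0" --pt "-1 0.1 -0.54 0 0 0 0" --pt "-1 0 0 0 0 0 0" --pt "-1 0 0 0.3 0 0 0" --pt "-1 0 0 0.2 0 0 0" --pt "-1 0 0 0 0 0 0"

```text
t: 8.15
ee_pos: [456.1, 119.2, 65.4]
orientation: [-2.219, -2.222, 0.003]
ft_force: [-0.8, 0.3, -3.2]
width: 70.0
grasp_force: 30.0
```

Request:
step_arm --pt "-1 0 0 0.08 0 0 0" --pt "-1 0 0 0.05 0 0 0" --pt "-1 0 0 0 0 0 0" --pt "-1 0 0 0 0 0 0"

```text
t: 8.65
ee_pos: [456.6, 119.5, 60.3]
orientation: [2.219, 2.223, 0.0]
ft_force: [0.6, 0.2, -2.9]
width: 69.8
grasp_force: 30.0
```

Request:
step_arm --pt "-1 0 0 0.03 0 0 0" --pt "-1 0 0 0.02 0 0 0" --pt "-1 0 0 0 0 0 0"

```text
t: 9.02
ee_pos: [456.7, 119.6, 58.6]
orientation: [2.219, 2.223, 0.001]
ft_force: [-3.3, -0.4, 10.6]
width: 69.9
grasp_force: 30.0
```

Request:
step_arm --pt "1 0 0 0 0 0 0" --pt "1 0 0 0 0 0 0" --pt "1 0 0 0 0 0 0" --pt "1 0 0 0 0 0 0"

```text
t: 9.52
ee_pos: [456.5, 119.5, 57.6]
orientation: [-2.219, -2.223, 0.0]
ft_force: [-0.0, -0.1, -0.4]
width: 87.8
grasp_force: 0.0
```

Request:
step_arm --pt "1 0 0 -0.5 0 0 0" --pt "1 0 0 -1 0 0 0" --pt "1 0 0 -1 0 0 0" --pt "1 -0.9 -0.01 0 0 0 0" --pt "1 -0.9 -0.01 0 0 0 0" --pt "1 -0.9 -0.01 0 0 0 0" --pt "1 -0.9 -0.01 0 0 0 0" --pt "1 -0.9 -0.01 0 0 0 0" --pt "1 -0.9 -0.01 0 0 0 0" --pt "1 -0.9 -0.01 0 0 0 0" --pt "1 -0.9 -0.01 0 0 0 0" --pt "1 -0.87 -0.01 0 0 0 0" --pt "1 -0.87 0 0 0 0 0" --pt "1 0 0 0 0 0 0"

```text
t: 11.28
ee_pos: [452.7, -330.0, 182.5]
orientation: [2.222, 2.219, -0.0]
ft_force: [0.2, -0.1, -0.4]
width: 87.8
grasp_force: 0.0
```

```bash
python3 w.py w2
```

```text
t 11.275 ee [ 452.7 -330.   182.5] rv [ 2.222  2.219 -0.   ] w 87.8 f [ 0.2 -0.1 -0.4]
[514. 117.] [474, 83, 77, 69, 3311] ztop 53.5 ring [ 600.7 -248.3   24.2]
[313. 225.] [276, 187, 76, 76, 2629] ztop 59.6 ring [ 450.2 -328.9   28.8]
```

View pics/w2.png

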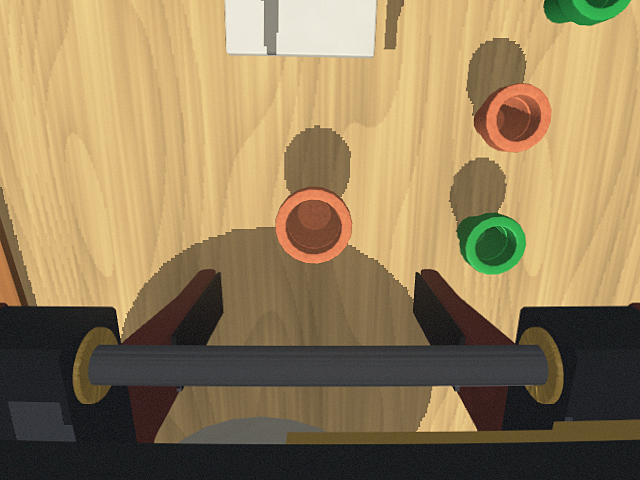

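The wrist view has the middle pot's mouth at (313,225), giving (450.5, -328.5). I'll use a shallow grip with the tips 12 mm below the rim, so they clear the big pot's rim when nesting.

Request:
step_arm --pt "1 0.03 -0.04 0.9 0 0 0" --pt "1 0 0 0.9 0 0 0" --pt "1 0 0 0.9 0 0 0" --pt "1 0 0 0.02 0 0 0" --pt "1 0 0 0 0 0 0" --pt "-1 0 0 0 0 0 0" --pt "-1 0 0 0 0 0 0" --pt "-1 0 0 0 0 0 0" --pt "-1 0 0 0 0 0 0" --pt "-1 0 0 0 0 0 0" --pt "1 0 0 0 0 0 0" --pt "1 0 0 0 0 0 0" --pt "1 0 0 0 0 0 0"

```text
t: 12.95
ee_pos: [450.7, -326.0, 46.5]
orientation: [-2.219, -2.223, 0.0]
ft_force: [-0.1, 0.6, -0.7]
width: 85.0
grasp_force: 0.0
```

Request:
step_arm --pt "1 0 0 0 0 0 0.93" --pt "1 0 0 0 0 0 0.93" --pt "1 0 0 0 0 0 0.93" --pt "1 0 0 0 0 0 0.94" --pt "1 0 0 0 0 0 0.94" --pt "1 0 0 0 0 0 0.94" --pt "1 0 0 0 0 0 0.94" --pt "1 0 0 0 0 0 0.94" --pt "1 0 0 0 0 0 0.94" --pt "1 0 0 0 0 0 0.94" --pt "1 0 0 0 0 0 0.94" --pt "1 0 0 0 0 0 0.93" --pt "1 0 0 0 0 0 0.93" --pt "1 0 0 0 0 0 0.93" --pt "1 0 0 0 0 0 0"

```text
t: 14.82
ee_pos: [450.7, -326.0, 46.6]
orientation: [-3.141, -0.003, 0.0]
ft_force: [-0.4, 0.1, 0.3]
width: 87.7
grasp_force: 0.0
```

Request:
step_arm --pt "-1 0 0 0 0 0 0" --pt "-1 0 0 0 0 0 0" --pt "-1 0 0 0 0 0 0" --pt "-1 0 0 0 0 0 0" --pt "-1 0 0 0 0 0 0"

```text
t: 15.45
ee_pos: [450.9, -326.2, 46.8]
orientation: [3.141, 0.001, 0.001]
ft_force: [0.8, -1.0, 1.0]
width: 59.9
grasp_force: 30.0
```

Request:
step_arm --pt "-1 0 0 -0.5 0 0 0" --pt "-1 0 0 -0.9 0 0 0" --pt "-1 0 0 -0.5 0 0 0" --pt "-1 0.02 -0.85 0 0 0 0" --pt "-1 0.02 -0.9 0 0 0 0" --pt "-1 0.02 -0.9 0 0 0 0" --pt "-1 0.02 -0.9 0 0 0 0" --pt "-1 0.02 -0.9 0 0 0 0" --pt "-1 0.02 -0.9 0 0 0 0" --pt "-1 0 -0.9 0 0 0 0" --pt "-1 0 -0.9 0 0 0 0" --pt "-1 0 -0.9 0 0 0 0" --pt "-1 0 -0.86 0 0 0 0" --pt "-1 0 0 0 0 0 0" --pt "-1 0 0 0 0 0 0" --pt "-1 0 0 0 0 0 0"

```text
t: 17.45
ee_pos: [456.2, 118.5, 141.5]
orientation: [3.141, -0.001, -0.001]
ft_force: [0.1, 0.0, -1.4]
width: 59.4
grasp_force: 30.0
```

Request:
step_arm --pt "-1 0.01 -0.02 0 0 0 0" --pt "-1 0 0 0.3 0 0 0" --pt "-1 0 0 0.3 0 0 0" --pt "-1 0 0 0.3 0 0 0" --pt "-1 0 0 0.2 0 0 0" --pt "-1 0 0 0 0 0 0" --pt "-1 0 0 0 0 0 0"

```text
t: 18.32
ee_pos: [457.2, 120.6, 86.8]
orientation: [-3.142, -0.001, -0.0]
ft_force: [0.8, -0.2, -1.3]
width: 59.6
grasp_force: 30.0
```

Request:
step_arm --pt "-1 -0.01 0.01 0.05 0 0 0" --pt "-1 0 0 0.05 0 0 0" --pt "-1 0 0 0 0 0 0" --pt "-1 0 0 0 0 0 0"

```text
t: 18.82
ee_pos: [456.5, 120.0, 81.7]
orientation: [3.142, 0.001, 0.0]
ft_force: [-0.2, 0.1, -0.3]
width: 59.7
grasp_force: 30.0
```

Request:
step_arm --pt "-1 0 0 0.02 0 0 0" --pt "-1 0 0 0 0 0 0" --pt "1 0 0 0 0 0 0" --pt "1 0 0 0 0 0 0" --pt "1 0 0 0 0 0 0" --pt "1 0 0 0 0 0 0" --pt "1 0 0 -0.5 0 0 0" --pt "1 0 0 -1 0 0 0" --pt "1 0 0 -0.5 0 0 0" --pt "1 0 0 0 0 0 0"

```text
t: 20.08
ee_pos: [457.8, 120.3, 182.4]
orientation: [-3.141, -0.001, -0.007]
ft_force: [0.3, -0.4, -0.9]
width: 88.0
grasp_force: 0.0
```

```bash
python3 w.py w3
```

```text
t 20.075 ee [457.8 120.3 182.4] rv [-3.141e+00 -1.000e-03 -7.000e-03] w 88.0 f [ 0.3 -0.4 -0.9]
[177.  52.] [136, 9, 82, 88, 5478] ztop 36.4 ring [592.  232.8   7.8]
[561.  41.] [534, 13, 54, 56, 2102] ztop 37.2 ring [602.6 -72.6   7.6]
[322. 236.] [273, 189, 93, 93, 3033] ztop 93.5 ring [457.5 119.1  28.3]
[100. 270.] [78, 257, 47, 23, 707] ztop 54.5 ring [421.  305.6   9.1]
```

View pics/w3.png

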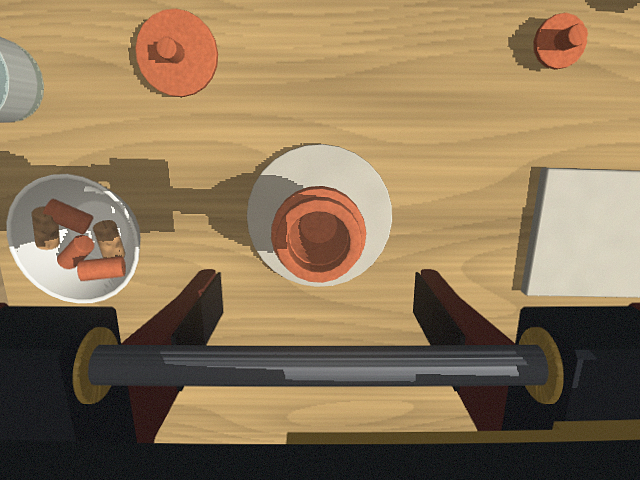

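Middle pot nested: its rim centre at (322,236) comes out at z 93.5, against the ideal 92 plus the usual +1.5 mm bias. Next is the small pot.

Request:
step_arm --pt "0.5 0.36 0.92 0 0 0 0" --pt "0.5 0.36 0.92 0 0 0 0" --pt "0.5 0.36 0.92 0 0 0 0" --pt "0.5 0.36 0.92 0 0 0 0" --pt "0.5 0.36 0.92 0 0 0 0" --pt "0.5 0.36 0.92 0 0 0 0" --pt "0.5 0.36 0.92 0 0 0 0" --pt "0.5 0.36 0.92 0 0 0 0" --pt "0.5 0 0 0 0 0 0" --pt "0.5 0 0 0 0 0 0"

```text
t: 21.38
ee_pos: [599.4, -247.2, 178.7]
orientation: [-3.14, -0.0, 0.005]
ft_force: [0.8, 1.1, -0.0]
width: 65.6
grasp_force: 0.0
```

```bash
python3 w.py w4
```

```text
t 21.375 ee [ 599.4 -247.2  178.7] rv [-3.14  -0.     0.005] w 65.6 f [ 0.8  1.1 -0. ]
[121. 213.] [99, 190, 47, 46, 662] ztop 36.7 ring [603.2 -75.5   5.9]
[318. 222.] [288, 190, 63, 64, 2086] ztop 53.7 ring [ 603.2 -248.3   23.8]
```

View pics/w4.png

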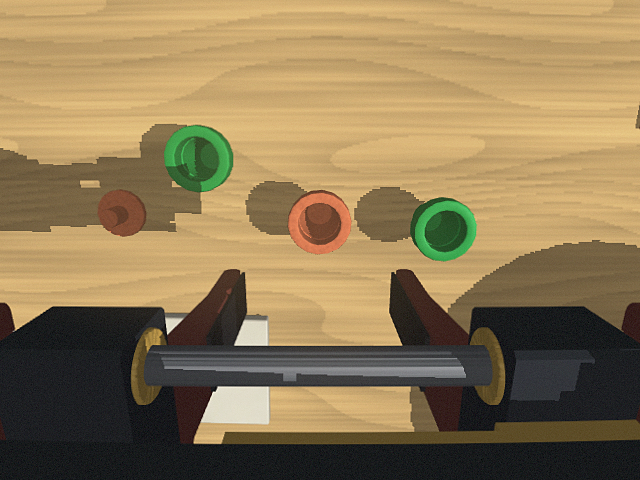

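The small terracotta pot's mouth is at (318,222), giving about (602.3, -248). The green pots at (199,158) and (443,229) are clear of the fingers.

Request:
step_arm --pt "0.5 0.06 0.02 0.92 0 0 0" --pt "0.5 0 0 0.92 0 0 0" --pt "0.5 0 0 0.9 0 0 0" --pt "0.5 0 0 0.02 0 0 0" --pt "0.5 0 0 0 0 0 0" --pt "-1 0 0 0 0 0 0" --pt "-1 0 0 0 0 0 0" --pt "-1 0 0 0 0 0 0" --pt "-1 0 0 0 0 0 0" --pt "0.5 0 0 0 0 0 0" --pt "0.5 0 0 0 0 0 0" --pt "0.5 0 0 0 0 0 0"

```text
t: 22.92
ee_pos: [603.5, -248.9, 42.6]
orientation: [-3.141, -0.001, 0.0]
ft_force: [-0.4, 0.4, -0.1]
width: 65.7
grasp_force: 0.0
```

Request:
step_arm --pt "0.5 0 0 0 0 0 -0.93" --pt "0.5 0 0 0 0 0 -0.93" --pt "0.5 0 0 0 0 0 -0.93" --pt "0.5 0 0 0 0 0 -0.93" --pt "0.5 0 0 0 0 0 -0.94" --pt "0.5 0 0 0 0 0 -0.94" --pt "0.5 0 0 0 0 0 -0.94" --pt "0.5 0 0 0 0 0 -0.94" --pt "0.5 0 0 0 0 0 -0.94" --pt "0.5 0 0 0 0 0 -0.94" --pt "0.5 0 0 0 0 0 -0.94" --pt "0.5 0 0 0 0 0 -0.94" --pt "0.5 0 0 0 0 0 -0.94" --pt "0.5 0 0 0 0 0 -0.93" --pt "0.5 0 0 0 0 0 0"

```text
t: 24.8
ee_pos: [603.5, -248.9, 42.4]
orientation: [-2.219, -2.223, 0.0]
ft_force: [0.7, 0.5, 0.0]
width: 66.0
grasp_force: 0.0
```

Request:
step_arm --pt "-1 0 0 0 0 0 0" --pt "-1 0 0 0 0 0 0" --pt "-1 0 0 0 0 0 0" --pt "-1 0 0 0 0 0 0" --pt "-1 0 0 0 0 0 0"

```text
t: 25.42
ee_pos: [603.6, -248.9, 42.6]
orientation: [-2.218, -2.224, 0.0]
ft_force: [-0.2, 0.4, -1.2]
width: 48.6
grasp_force: 30.0
```

Request:
step_arm --pt "-1 0 0 -0.4 0 0 0" --pt "-1 0 0 -0.85 0 0 0" --pt "-1 0 0 -0.9 0 0 0" --pt "-1 0.4 -0.16 0 0 0 0" --pt "-1 0.9 -0.36 0 0 0 0" --pt "-1 0.9 -0.36 0 0 0 0" --pt "-1 0.9 -0.36 0 0 0 0" --pt "-1 0.9 -0.36 0 0 0 0" --pt "-1 0.9 -0.36 0 0 0 0" --pt "-1 0.9 -0.36 0 0 0 0" --pt "-1 0.9 -0.36 0 0 0 0" --pt "-1 0.6 -0.24 0 0 0 0" --pt "-1 0 0 0 0 0 0" --pt "-1 0 0 0 0 0 0" --pt "-1 0 0 0 0 0 0"

```text
t: 27.3
ee_pos: [456.8, 114.9, 150.2]
orientation: [2.219, 2.224, -0.0]
ft_force: [0.2, -0.4, -2.3]
width: 49.0
grasp_force: 30.0
```

Request:
step_arm --pt "-1 0.08 0 0 0 0 0" --pt "-1 0 0 0.3 0 0 0" --pt "-1 0 0 0.2 0 0 0" --pt "-1 0 0 0 0 0 0" --pt "-1 0 0 0 0 0 0"

```text
t: 27.92
ee_pos: [456.6, 119.6, 125.0]
orientation: [-2.218, -2.225, 0.001]
ft_force: [0.1, -0.1, -1.2]
width: 48.9
grasp_force: 30.0
```

Exactly over the stack; down to about 1 mm above home.

Request:
step_arm --pt "-1 0 0 0.2 0 0 0" --pt "-1 0 0 0.2 0 0 0" --pt "-1 0 0 0.1 0 0 0" --pt "-1 0 0 0.01 0 0 0" --pt "-1 0 0 0 0 0 0"

```text
t: 28.55
ee_pos: [456.6, 119.7, 99.7]
orientation: [-2.218, -2.225, 0.0]
ft_force: [0.4, -0.9, -0.9]
width: 49.0
grasp_force: 30.0
```

Request:
step_arm --pt "-1 0 0 0.03 0 0 0" --pt "-1 0 0 0 0 0 0" --pt "1 0 0 0 0 0 0" --pt "1 0 0 0 0 0 0" --pt "1 0 0 0 0 0 0" --pt "1 0 0 0 0 0 0" --pt "1 0 0 -0.5 0 0 0" --pt "1 0 0 -1 0 0 0" --pt "1 0 0 -0.2 0 0 0" --pt "1 0 0 0 0 0 0"

```text
t: 29.8
ee_pos: [456.8, 119.7, 183.5]
orientation: [2.218, 2.224, 0.002]
ft_force: [0.4, -0.0, -0.6]
width: 87.7
grasp_force: 0.0
```

```bash
python3 w.py w5
```

```text
t 29.8 ee [456.8 119.7 183.5] rv [2.218e+00 2.224e+00 2.000e-03] w 87.7 f [ 0.4 -0.  -0.6]
[483.  78.] [443, 36, 81, 85, 5228] ztop 36.5 ring [591.5 233.5   7.8]
[318. 241.] [271, 195, 94, 85, 2679] ztop 109.6 ring [457.8 120.9  23.6]
[453. 406.] [439, 387, 34, 36, 632] ztop 37.8 ring [600.5 -72.6   6.5]
```

View pics/w5.png

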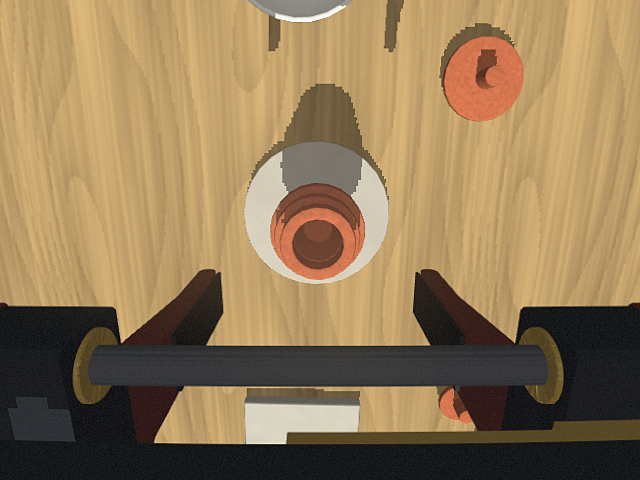

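Small pot nested (rim centre at (318,241), z 109.6 against 108 + 1.5). On to the small lid.

Request:
step_arm --pt "0 -0.77 0.58 0 0 0 0" --pt "0 -0.77 0.58 0 0 0 0" --pt "0 -0.77 0.58 0 0 0 0" --pt "0 -0.77 0.58 0 0 0 0" --pt "0 -0.77 0.58 0 0 0 0" --pt "0 0 0 0 0 0 0" --pt "0 0 0 0 0 0 0"

```text
t: 30.72
ee_pos: [600.7, -72.0, 181.2]
orientation: [-2.216, -2.222, 0.003]
ft_force: [-0.0, -0.9, 0.1]
width: 43.6
grasp_force: 0.0
```

```bash
python3 w.py w6
```

```text
t 30.725 ee [600.7 -72.  181.2] rv [-2.216 -2.222  0.003] w 43.6 f [-0.  -0.9  0.1]
[320. 221.] [297, 196, 47, 46, 1344] ztop 37.2 ring [603.1 -74.3   7.1]
```

View pics/w6.png

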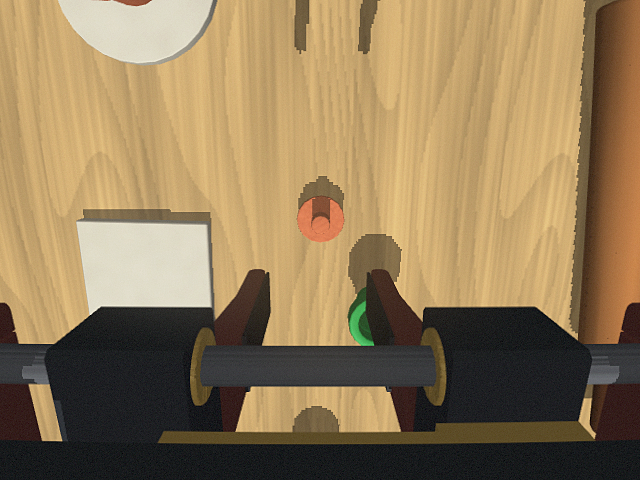

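The small lid's knob is at (320,223) and nothing is near the fingers. Descend, squeeze, turn, squeeze again.

Request:
step_arm --pt "0 -0.04 0.04 0.9 0 0 0" --pt "0 0 0 0.9 0 0 0" --pt "0 0 0 0.9 0 0 0" --pt "0 0 0 0.5 0 0 0" --pt "0 0 0 0 0 0 0" --pt "0 0 0 0 0 0 0" --pt "-1 0 0 0 0 0 0" --pt "-1 0 0 0 0 0 0" --pt "-1 0 0 0 0 0 0" --pt "-1 0 0 0 0 0 0" --pt "-1 0 0 0 0 0 0"

```text
t: 32.15
ee_pos: [604.4, -74.5, 23.6]
orientation: [2.218, 2.224, 0.0]
ft_force: [-2.2, 0.6, 6.1]
width: 15.2
grasp_force: 30.0
```

Request:
step_arm --pt "0 0 0 0 0 0 0" --pt "0 0 0 0 0 0 0" --pt "0 0 0 0 0 0 0" --pt "0 0 0 0 0 0 0.93" --pt "0 0 0 0 0 0 0.93" --pt "0 0 0 0 0 0 0.93" --pt "0 0 0 0 0 0 0.94" --pt "0 0 0 0 0 0 0.94" --pt "0 0 0 0 0 0 0.94" --pt "0 0 0 0 0 0 0.94" --pt "0 0 0 0 0 0 0.94" --pt "0 0 0 0 0 0 0.94" --pt "0 0 0 0 0 0 0.94" --pt "0 0 0 0 0 0 0.94" --pt "0 0 0 0 0 0 0.93" --pt "0 0 0 0 0 0 0.93" --pt "0 0 0 0 0 0 0.93" --pt "0 0 0 0 0 0 0"

```text
t: 34.4
ee_pos: [604.1, -74.4, 23.0]
orientation: [-3.142, -0.004, 0.0]
ft_force: [-0.8, -0.0, -0.1]
width: 44.0
grasp_force: 0.0
```

Request:
step_arm --pt "-1 0 0 0 0 0 0" --pt "-1 0 0 0 0 0 0" --pt "-1 0 0 0 0 0 0" --pt "-1 0 0 0 0 0 0" --pt "-1 0 0 0 0 0 0"

```text
t: 35.02
ee_pos: [604.1, -74.4, 23.2]
orientation: [3.142, 0.003, -0.0]
ft_force: [0.2, 0.1, -0.0]
width: 14.9
grasp_force: 30.0
```

Request:
step_arm --pt "-1 0 0 -0.6 0 0 0" --pt "-1 0 0 -1 0 0 0" --pt "-1 0 0 -1 0 0 0" --pt "-1 -0.49 -0.65 0 0 0 0" --pt "-1 -0.49 -0.65 0 0 0 0" --pt "-1 -0.49 -0.65 0 0 0 0" --pt "-1 -0.49 -0.65 0 0 0 0" --pt "-1 -0.49 -0.65 0 0 0 0" --pt "-1 -0.49 -0.64 0 0 0 0" --pt "-1 0 0 0 0 0 0" --pt "-1 0 0 0.2 0 0 0" --pt "-1 0 0 0 0 0 0" --pt "-1 0 0 0 0 0 0"

```text
t: 36.65
ee_pos: [457.2, 119.2, 142.9]
orientation: [3.141, 0.001, -0.001]
ft_force: [0.4, -0.9, 0.2]
width: 15.1
grasp_force: 30.0
```

Request:
step_arm --pt "-1 -0.01 -0.01 0.2 0 0 0" --pt "-1 0 0 0.2 0 0 0" --pt "-1 0 0 0.02 0 0 0" --pt "-1 0 0 0 0 0 0" --pt "-1 0 0 0 0 0 0"

```text
t: 37.28
ee_pos: [456.4, 120.4, 122.3]
orientation: [-3.142, -0.003, -0.0]
ft_force: [0.6, -0.7, -0.2]
width: 15.1
grasp_force: 30.0
```

Request:
step_arm --pt "-1 0 0 0.02 0 0 0" --pt "-1 0 0 0 0 0 0" --pt "0 0 0 0 0 0 0" --pt "0 0 0 0 0 0 0" --pt "0 0 0 0 0 0 0" --pt "0 0 0 0 0 0 0" --pt "0 0 0 -0.5 0 0 0" --pt "0 0 0 -1 0 0 0" --pt "0 0 0 -0.5 0 0 0" --pt "0 0 0 0 0 0 0"

```text
t: 38.52
ee_pos: [457.6, 120.6, 222.9]
orientation: [-3.141, -0.003, -0.007]
ft_force: [-0.0, -1.1, -0.3]
width: 43.7
grasp_force: 0.0
```

```bash
python3 w.py w7; python3 - <<'E'
from workcell import vision
from h import *
im=vision.get_image("scene");cv2.imwrite("pics/s2.png",cv2.resize(im["pixels"][140:260,260:420],None,fx=4,fy=4,interpolation=2)[:,:,::-1])
E
```

```text
t 38.525 ee [457.6 120.6 222.9] rv [-3.141e+00 -3.000e-03 -7.000e-03] w 43.7 f [-0.  -1.1 -0.3]
[193.  61.] [157, 23, 73, 77, 4230] ztop 36.2 ring [592.1 233.2   7.5]
[327. 227.] [290, 182, 70, 82, 2759] ztop 134.7 ring [457.5 120.1   7. ]
[126. 255.] [105, 244, 40, 20, 404] ztop 54.9 ring [421.  306.9   7.8]
```

View pics/s2.png

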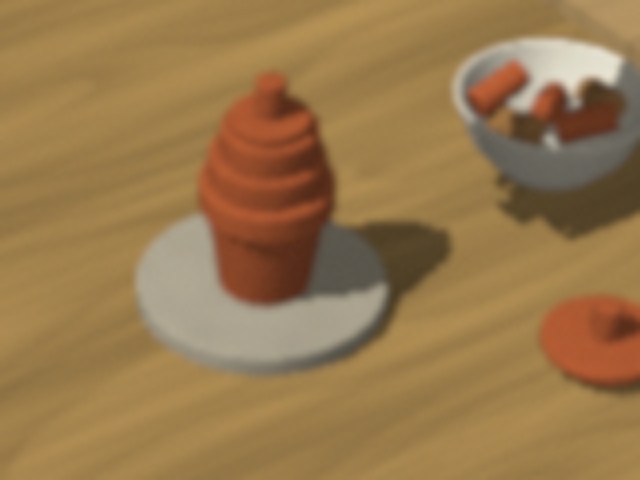

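The crop shows the whole stack upright and closed (knob at (270,95)), and the lid top measures 134.7 mm against the ideal 134. I'm handing it in.

```bash
python3 -c "
from workcell import ctrl
print(ctrl.close_job())"
```

```text
the job is handed in; nothing more can be done
None
```

The big, middle and small pots are nested on the round bat and closed with the small lid, and I handed the job in at about 39 s; the hand-in call returned no verdict.

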